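# Hold the power supply's air filter up to the light

## Robot

A 6-joint arm with a two-finger parallel gripper is mounted at the origin on the work surface. World frame = base frame: x ahead of the robot, y to its left, z up, the work surface at z = 0. Lengths are in mm, angles in rad, forces in N, time in s.
With the tool pointing down it reaches from about 350 to 975 mm from the base axis. Payload 7.1 kg.
Tool frame: the origin (TCP) lies on the centre line of the jaws, within the pads' length; the fingertips stand 17 mm ahead of it and the grasp point (between the pads) lies 2 mm behind it (tip_extent is the distance from the TCP to the fingertips, in mm); z points along the fingers, y is the line along which they close (so a half turn about z gives the same grasp; the last joint's range is limited). The gripper opens to 88 mm and grips with 3 to 60 N. Pads are 20 mm wide; open, the fingers measure 115 mm over their backs; the gripper's body (75 mm by 178 mm) begins 61 mm behind the grasp point.
Start: joints at [1.308, 0.423, 1.63, -0, 1.089, -0.019], TCP at [150.839, 606.509, 239.675] pointing down, gripper open.
Joint ranges: [-3, 3], [-0.9, 2.11], [0.09, 2.58], [-1.31, 4.45], [0.11, 2.69], [-2.54, 2.54]. Speed limits (rad/s): [2.39, 2.39, 3.01, 3.14, 3.14, 3.14].

## Interface

Orientations are given as a rotation vector (axis times angle).
In Python, from workcell import get_obs, get_image, camera_model, close_job, look_for, outline_of, pinpoint, tip_extent gives the robot as it stands.
- The arm moves only by the shell command python3 -m jog 'ROWS'. ROWS is text: rows parted by semicolons, each of 7 numbers parted by spaces: the shift along the tool's x, y, z as a fraction of full scale, then the turn, a rotation vector about the tool's x, y, z as a fraction of full scale, then the closure, from -1 (fully open) to 1 (shut). A call has 1 to 8 rows; each row is the pose to reach, as a shift and turn from the pose commanded when the call began, along the tool's axes at that moment; what a row does not reach only later rows make up. Full scale, the value 1, is 0.2 m for a shift and 30 degrees for a turn. A row lasts 1/10 s, in which the tool goes at most 50 mm and 8.59 degrees, less where a joint would pass 70% of its speed; a pose out of reach is approached as far as the arm can. A call with a number of a shift or a turn outside -1 to 1 is refused whole. A call with a gripper value outside its range is refused whole. The fingers move at their own pace and stop on an object; the grip force is fixed at half the most. Time passes only in rows, so rows that repeat a pose let the fingers close. It gives the time, the measured TCP pose, the force, the opening and the grip force at its end, in the units of the state.
- get_obs(): the state, without advancing time (a new reading comes with each control period).
- get_image(name): name is "side" or "top"; returns the picture (400x640x3 uint8, red, green, blue); there is no depth.
- camera_model(name): a dict with "fx", "fy", "cx", "cy" (pixels), "origin" and "orientation" of the camera in the world. Camera axes: x right, y down, z forward; pixel columns grow to the right and rows downward; lengths in mm; the calibration is good to about 2 mm. A picture is of the moment at which its call begins. camera_model takes no time and is no camera call.
- close_job(): hands the job in; it is judged then, once.
Trained networks look in the newest picture that a camera, given by its name, has taken for a name from the list of things; names that differ only in an ending like _2 or _b are one class to them, and where a whole thing is asked for, a point or a joint stands for the part that bears it (a point fixed in the world has none). Each returns a list of dicts, best first, with "confidence" (0 to 1); they miss things now and then, are a little off and sometimes report something else, mostly with a low value. They report only what shows in the picture. A call takes as long as a camera call. They do not tell look-alikes from the thing itself.
- look_for(target, camera): "xyz" ([x, y, z] in mm, in the coordinates of the camera as it stood for that picture, good to about 4 mm: the middle of the surface that is visible of it).
- outline_of(target, camera): "mask" (400x640 bool, what is visible of it).
- pinpoint(target, camera): "xyz" ([x, y, z] in mm, in the coordinates of the camera as it stood for that picture, good to about 4 mm: a listed point, or the origin of a listed thing).
The state is a dict: "t": time; "qpos": joint angles; "qvel": joint speeds; "joint_torque": joint torques, N m; "ee_pos": TCP position; "orientation": TCP orientation; "ft_force": force on the tool from outside, world axes, zero at the start; "moment": the same for the moment, N m; "width": finger opening in mm; "grasp_force": force on a finger pad.
Only numpy, scipy, OpenCV 4.12 (cv2) and the standard library are available. Lean on these libraries where they do the work, as an engineer would, in place of code of your own. Each camera call takes 0.05 s, during which the arm holds its last target. There are 200 camera calls.

## Task

Lift the hinged flap on top of the bench power supply and leave it open, draw out the air filter that stands hidden in the slot beneath it, and hold it up to the light panel to check it for dust: upright, square to the panel's bright face, centred on it and about 6 cm in front of it. Finish while still holding the filter there, with the flap still open. Do not bump the light panel with anything, and leave the other things on the bench where they are.

Things in the scene. Friction and masses are not known exactly. Their poses are not given: they have to be found in the camera images.
- psu: grey bench power supply, fixed: 240 (x) x 170 (y) x 120 high, origin under its centre. +x points to its rear; display and knobs on its -x front. In its roof, under the flap: a well, 76 (x from -68 to +8) x 108 (y), 40 deep; in its floor a slot, 15 (x) x 108 (y), centred at x = -30, y = 0, down to z = 13, where the filter stands
- flap (a joint): angle of the roof flap, rad: 0 = closed (flat), grows as its front edge goes up and back towards the rear, 1.57 = vertical, stop at 2.5. Starts closed. Free hinge: it falls shut if let go before vertical; let go past vertical (1.7 or more) it falls back on its stop and stays open, clear of the well. 0.15 kg. Flap: bare metal sheet, 92 (x) x 124 (y) x 6 thick
- flap_hinge (a point): centre of the flap's hinge line, which runs along the supply's y, at x = +16, z = 120.5 of the supply. Axes turn with the flap
- flap_handle (a point): middle of the flap's handle: a round dark bar, 10 to 12 thick, 70 long along y, 35 above the flap's outer face on a post at each end; closed, it lies 77 in front of (-x) and 41 above the hinge, 15 behind the flap's front edge. The bar can turn between the fingers, so the tool may keep pointing down through the whole arc. Axes turn with the flap
- filter: air filter, loose, about 0.12 kg: grey plastic frame plate, 10 thick (x) x 104 wide (y) x 80 tall (z), with a grip tab, 10 (x) x 36 (y) x 22 tall, on the middle of its top edge. Origin: centre of its bottom edge. Starts in the slot, axes parallel to the supply's, origin at x = -30, y = 0, z = 13 of the supply, tab top 5 below the roof; play 2 each side; draws straight up
- filter_mid (a point): centre of the filter's plate, 40 above its origin; axes as the filter
- filter_grip (a point): point in the filter's grip tab, 94 above the filter's origin, 8 below the tab's top; axes as the filter. Pinch the tab across x, at least 33 mm free in the well on each side
- panel: upright light panel, fixed: a metal-rimmed white plate 160 wide (y) x 140 tall x 14 thick, from 15 to 155 above the bench, on a black foot (70 behind the bright face, 10 in front of it, 120 wide, 15 high). Origin on the bench under the bright face. +x points out of the bright face, away from the panel (roughly away from the robot)
- panel_face (a point): centre of the panel's bright face, 85 above the bench; x points straight out of the face, y along its width, z up. The filter's centre is to be held 60 from here along +x, the filter's x parallel to this x (either way round)
- spool: bystander: bare metal spool standing upright, 48 across, 40 high, origin under its centre
- meter: bystander: multimeter lying on its back, 90 x 180 x 36, origin under its centre
- phone: bystander: phone lying flat, 150 x 75 x 9, origin under its centre
There are look-alikes about, which are no part of the job. Of the things shaped like the panel, the metal one is meant.

How it is judged:
By the outcome, as a careful person would: the job done as asked, in the order asked, and still so for the second after the job is handed in, while the arm keeps its last pose, push and grip.
It also fails if it takes over 61 s, if anything falls off the work surface, if the arm or the gripper's body presses on something with over 40 N, if the wrist force passes 120 N, or if a joint passes its speed limit or range.

## Working session

There is one attempt and no reset: what is moved stays moved. The work goes in short steps, Python scripts to look and compute and a shell command to move; the robot and the scene stay as the last step left them, time stands still between calls to the robot, and variables do not carry over. Pictures are saved under pics/ and viewed, at most 10 in all, crops included, and the job is handed in when it is done.

```bash
ls; mkdir -p pics
cat > h.py <<'E'
import numpy as np, cv2
from scipy.spatial.transform import Rotation as R
from workcell import *
def cam(n):
    m=camera_model(n); o=np.array(m["orientation"],float)
    r=R.from_rotvec(o).as_matrix() if o.shape==(3,) else (R.from_quat(o).as_matrix() if o.shape==(4,) else o)
    return m,r,np.array(m["origin"])
def w(n,p):
    m,r,o=cam(n); return r@np.array(p)+o
def px(n,P):
    m,r,o=cam(n); c=r.T@(np.array(P)-o); return np.array([m["fx"]*c[0]/c[2]+m["cx"],m["fy"]*c[1]/c[2]+m["cy"]])
def ray(n,uv,z):
    m,r,o=cam(n); d=r@np.array([(uv[0]-m["cx"])/m["fx"],(uv[1]-m["cy"])/m["fy"],1]); return o+d*(z-o[2])/d[2]
def save(n,f):
    im=get_image(n); cv2.imwrite("pics/"+f,im[:,:,::-1]); return im
E
python3 - <<'E'
from h import *
np.set_printoptions(precision=1,suppress=True)
a=save("top","t1.png");b=save("side","s1.png")
cv2.imwrite("pics/both.png",np.vstack([a,b])[:,:,::-1][:, :])
for c in("top","side"):
    print(c,cam(c))
    for t in("psu","flap_hinge","flap_handle","panel","panel_face","spool","meter","phone"):
        for d in pinpoint(t,c): p=w(c,d["xyz"]);print(c,t,round(d["confidence"],2),p,px(c,p))
print(get_obs())
E
```

```text
pics
top ({'fx': 478.3705980441116, 'fy': 478.3705980441116, 'cx': 316.6275814652181, 'cy': 200.81420567211725, 'origin': array([ 340.3,   14.6, 1544.5]), 'orientation': array([-2.1,  2.1, -0.2])}, array([[-0. , -1. ,  0.2],
       [-1. ,  0. , -0. ],
       [ 0. , -0.2, -1. ]]), array([ 340.3,   14.6, 1544.5]))
top psu 0.87 [537.2 211.5  -0.6] [251.  230.3]
top flap_hinge 0.63 [556.5 206.8 124. ] [247.5 218.7]
top flap_handle 0.94 [477.8 214.9 160.1] [242.5 243.7]
top panel 0.93 [ 538.2 -184.1   -5.2] [372.6 229.7]
top panel 0.78 [844.9 244.2  -4.4] [243.3 139.8]
top panel 0.69 [745.5  -8.5  -2.6] [318.4 168. ]
top panel 0.66 [ 728.8 -308.8    1.6] [408.7 172.4]
top panel 0.66 [ 350.1 -204.7    4.4] [381.  288.2]
top panel_face 0.95 [ 729.5 -315.7   82.7] [416.  165.8]
top panel_face 0.79 [ 354.3 -211.4   88.9] [387.2 286.6]
top panel_face 0.77 [741.5 -14.1  80.8] [320.5 162.6]
top panel_face 0.71 [840.9 246.3  83.7] [238.7 132.4]
top panel_face 0.54 [ 561.5 -479.8    3.4] [463.2 221.9]
top spool 0.53 [470.7   2.4   4.2] [315.5 250.4]
top meter 0.65 [546.8 500.8  -1.7] [161.8 227.8]
[... 990 characters left out ...]
4.4] [359.6 265.4]
side spool 0.84 [466.8   4.8   0.9] [292.1 252.6]
side meter 0.67 [556.8 203.8 118.7] [273.3 170.1]
side meter 0.66 [548.3 495.4   1.9] [224.4 153.1]
side meter 0.25 [480.8 215.7 162. ] [247.1 168. ]
side phone 0.74 [ 556.6 -476.5   -1.4] [449.9 360.4]
side phone 0.7 [ 535.6 -187.3   86.6] [359.4 264.2]
{'t': 0.9, 'qpos': array([ 1.3,  0.4,  1.6,  0. ,  1.1, -0. ]), 'qvel': array([-0., -0.,  0., -0.,  0.,  0.]), 'joint_torque': array([ -0. , -54.5, -27.4,   0.1,   0. ,  -0. ]), 'ee_pos': array([150.8, 606.5, 239.7]), 'orientation': array([-0.4, -3.1, -0. ]), 'ft_force': array([ 0.4, -0.4, -0.3]), 'moment': array([0., 0., 0.]), 'grasp_force': 0.0, 'width': 87.8823580670835}
```

View pics/t1.png

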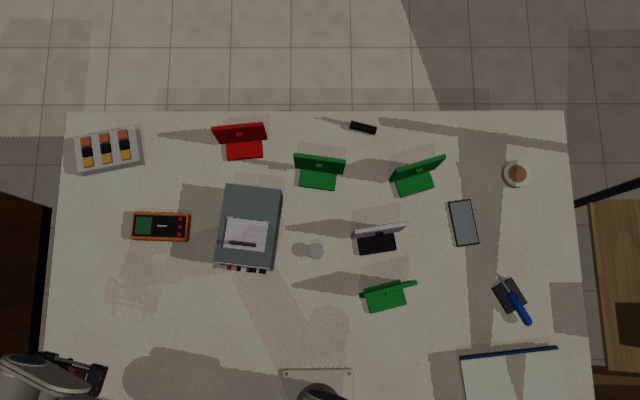

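View pics/s1.png

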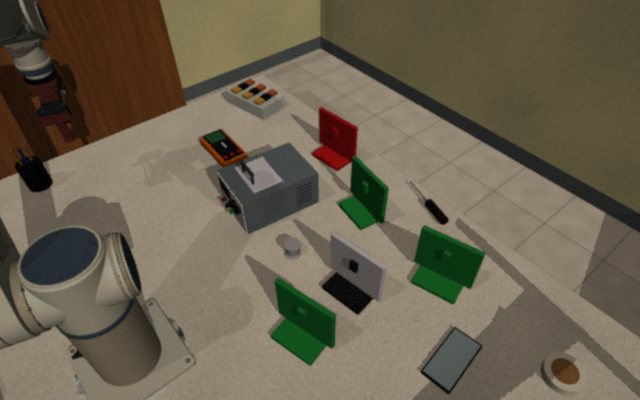

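Panel candidates (top picture): red (240,140), green (318,170), green (417,175), green (388,294), and grey metal with a black foot (378,238). Only the last one fits, being metal with a black foot, and its back faces the robot. I'll confirm it in a crop and measure the yaws.

Run:
```python
from h import *
np.set_printoptions(precision=2,suppress=True)
a=save("top","t2.png");b=save("side","s2.png")
A=cv2.resize(a[200:290,200:420],(780,320),interpolation=3);B=cv2.resize(b[135:325,200:420],(320,276),interpolation=3)
def fit(c,t,z,near):
    for d in outline_of(t,c):
        m=d["mask"];ys,xs=np.nonzero(m)
        if np.hypot(xs.mean()-near[0],ys.mean()-near[1])>25: continue
        P=np.array([ray(c,(x,y),z)[:2] for x,y in zip(xs,ys)],np.float32)
        (cx,cy),s,an=cv2.minAreaRect(P)
        print(c,t,round(d["confidence"],2),m.sum(),"rect",cx,cy,s,an)
        np.save(f"{c}_{t}.npy",m)
fit("top","psu",120,(248,228));fit("top","flap",123,(246,235));fit("top","panel",155,(378,238));fit("top","flap_handle",161,(246,235))
fit("side","panel",155,(355,270))
C=np.zeros((600,780,3),np.uint8);C[:320]=A;C[320:596,:320]=B
m=np.load("top_panel.npy");C[320:596,340:740]=cv2.resize((m[205:274,330:430]*255).astype(np.uint8),(400,276))[:,:,None]
cv2.imwrite("pics/c2.png",C[:,:,::-1])
```

```text
Traceback (most recent call last):
  File "h.py", line 13, in ray
    m,r,o=cam(n); d=r@np.array([(uv[0]-m["cx"])/m["fx"],(uv[1]-m["cy"])/m["fy"],1]); return o+d*(z-o[2])/d[2]
          ~~~^^^
  File "h.py", line 5, in cam
    m=camera_model(n); o=np.array(m["orientation"],float)
ValueError: time passes only in moves, steps and waits
```

```bash
sed -i 's/^def cam(n):/import functools\n@functools.cache\ndef cam(n):/' h.py
cat >> h.py <<'E'
from scipy.optimize import minimize
def box(a,b): return np.array([[x,y,z] for x in(a[0],b[0]) for y in(a[1],b[1]) for z in(a[2],b[2])],float)
def fitmask(boxes,masks,x0):
    S=4
    def cost(p):
        r=R.from_euler('z',p[2]).as_matrix();t=np.array([p[0],p[1],0]);e=0
        for c,m in masks:
            mod=np.zeros(m.shape,np.uint8)
            for b in boxes:
                q=np.array([px(c,r@v+t) for v in b]); h=cv2.convexHull(q.astype(np.float32))
                t_=np.zeros((400*S,640*S),np.uint8)
                cv2.fillConvexPoly(t_,np.round(((h+.5)*S-.5)*16).astype(np.int32),255,shift=4)
                mod=np.maximum(mod,cv2.resize(t_,(640,400),interpolation=cv2.INTER_AREA))
            e+=np.abs(mod/255.-m).sum()/m.sum()
        return e
    best=None
    sx=np.array([x0+d for d in ([0,0,0],[8,0,0],[0,8,0],[0,0,.1])])
    f=minimize(cost,x0,method="Nelder-Mead",options=dict(initial_simplex=sx,xatol=.01,fatol=1e-4,maxiter=150))
    return f.x,f.fun
E
cat > fit.py <<'E'
from h import *
np.set_printoptions(precision=3,suppress=True)
a=save("top","t2.png");b=save("side","s2.png")
C=np.zeros((600,780,3),np.uint8);C[:320]=cv2.resize(a[200:290,200:420],(780,320),interpolation=3);C[320:596,:320]=cv2.resize(b[135:325,200:420],(320,276),interpolation=3)
def get(c,t,near):
    L=[]
    for d in outline_of(t,c):
        ys,xs=np.nonzero(d["mask"])
        if np.hypot(xs.mean()-near[0],ys.mean()-near[1])<25: L.append(d["mask"]);print(c,t,d["confidence"],xs.mean(),ys.mean(),len(xs))
    return [(c,L[0])] if L else []
mp=get("top","panel",(378,238))+get("side","panel",(355,270))
ms=get("top","psu",(248,228))+get("side","psu",(268,187))
for i,(c,m) in enumerate(mp[:1]): C[320:596,340:740]=cv2.resize((m[205:274,330:430]*255).astype(np.uint8),(400,276))[:,:,None]
cv2.imwrite("pics/c2.png",C[:,:,::-1])
pb=[box((-14,-80,15),(0,80,155)),box((-70,-60,0),(10,60,15))]
sb=[box((-120,-85,0),(120,85,120))]
for n,b,ms_,x0 in(("panel",pb,mp,[535,-185,.1]),("psu",sb,ms,[537,212,-.07])):
    for k in ([ms_]+[[q] for q in ms_] if len(ms_)>1 else [ms_]): print(n,[q[0] for q in k],*fitmask(b,k,np.array(x0)))
E
python3 fit.py
```

```text
top panel 0.88 376.93708053691273 237.51090604026845 1192
side panel 0.81 353.16848523748394 274.53498074454427 3116
top psu 0.73 248.38769293257513 226.9555239642567 4924
side psu 0.91 267.4900048756704 186.19811474077684 6153
panel ['top', 'side'] [ 532.642 -185.377    0.155] 0.10498962686969318
panel ['top'] [ 532.875 -186.236    0.157] 0.03658047111462035
panel ['side'] [ 532.166 -183.597    0.137] 0.05198469631755141
psu ['top', 'side'] [538.062 210.041  -0.131] 0.082359065825972
psu ['top'] [538.888 208.912  -0.127] 0.0377136394769118
psu ['side'] [538.343 212.815  -0.123] 0.027618601479272028
```

View pics/c2.png

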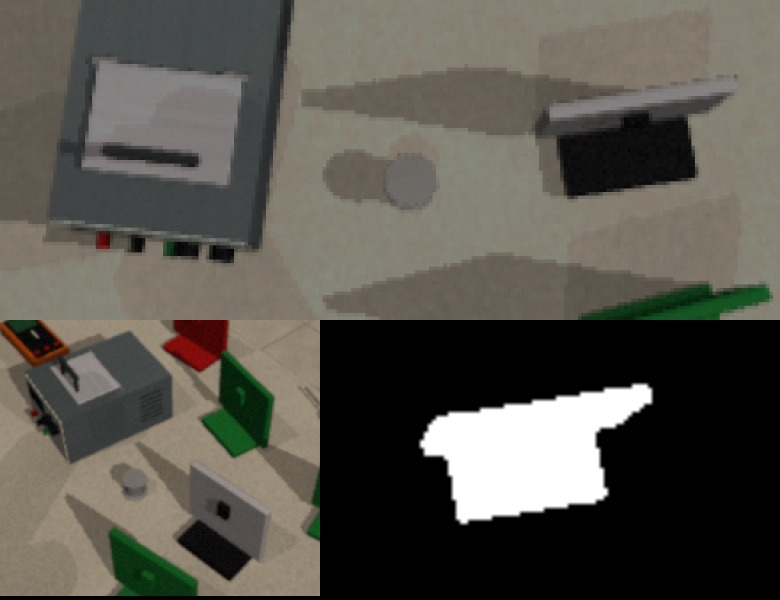

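The crop confirms it: the grey metal plate with the black foot, at top (377,238), is the only metal panel. Its bright face points away from the robot. Next I'll compute the move to above the handle.

```bash
cat >> h.py <<'E'
PSU=np.array([538.3,211,0]);PY=-.125;PAN=np.array([532.6,-185.2,0]);PAY=.15
def P(b,y,l): return b+R.from_euler('z',y).apply(l)
def go(p,yaw):
    "fractions to move TCP to p, pointing down, tool y along yaw (mod pi)"
    o=get_obs();r=R.from_rotvec(o["orientation"]);d=r.inv().apply(p-o["ee_pos"])/200
    c=[]
    for k in(-1,0,1,2):
        y=np.array([np.cos(yaw+k*np.pi),np.sin(yaw+k*np.pi),0]);z=np.array([0,0,-1]);x=np.cross(y,z)
        c.append((r.inv()*R.from_matrix(np.array([x,y,z]).T)).as_rotvec()/np.radians(30))
    c.sort(key=lambda v:np.linalg.norm(v))
    print("ee",o["ee_pos"].round(1),"t",o["t"],"q",o["qpos"].round(2),"F",o["ft_force"].round(1),"w",round(o["width"],1),"g",round(o["grasp_force"],1),"tooly",r.apply([0,1,0]).round(2)); print("shift",d.round(3),"turn",c[0].round(3),"or",c[2].round(2))
E
python3 - <<'E'
from h import *
h=P(PSU,PY,[-61,0,161.5]);print(h)
go(h+[0,0,80],PY)
E
```

```text
[477.7759423  218.60515874 161.5       ]
ee [150.8 606.5 239.7] t 1.35 q [ 1.31  0.42  1.63  0.    1.09 -0.02] F [ 0.2 -0.1 -0.2] w 88.0 g 0.0 tooly [0.24 0.97 0.  ]
shift [-2.055 -1.488 -0.009] turn [ 0.    -0.     2.773] or [ 0.    0.   -3.23]
```

```bash
r="-1"; python3 -m jog '-0.25 -0.18 0 0 0 0.25 -1; -0.5 -0.36 0 0 0 0.5 -1; -0.75 -0.54 0 0 0 0.75 -1; -1 -0.72 0 0 0 1 -1; -1 -0.72 0 0 0 1 -1; -1 -0.72 0 0 0 1 -1; -1 -0.72 0 0 0 1 -1'
python3 -c "
from h import *
go(P(PSU,PY,[-61,0,161.5])+[0,0,80],PY)"
```

```text
t: 2.05
ee_pos: [310.9, 418.0, 239.9]
orientation: [-1.18, -2.912, -0.001]
ft_force: [-0.6, 1.0, -0.5]
width: 87.5
grasp_force: 0.0
ee [310.9 418.  239.9] t 2.05 q [0.91 0.27 1.86 0.   1.01 0.11] F [-0.6  1.  -0.5] w 87.5 g 0.0 tooly [0.7  0.72 0.  ]
shift [-1.293 -0.135 -0.008] turn [ 1.000e-03 -1.000e-03  1.768e+00] or [ 0.    0.   -4.23]
```

```bash
python3 -m jog '-0.24 -0.02 0 0 0 0.25 -1; -0.48 -0.05 0 0 0 0.5 -1; -0.72 -0.07 0 0 0 0.75 -1; -1 -0.1 0 0 0 1 -1; -1 -0.1 0 0 0 1 -1; -1 -0.1 0 0 0 1 -1; -1 -0.1 0 0 0 1 -1'
python3 -c "
from h import *
go(P(PSU,PY,[-61,0,161.5])+[0,0,80],PY)"
```

```text
t: 2.75
ee_pos: [439.4, 266.6, 239.6]
orientation: [-1.887, -2.511, 0.0]
ft_force: [-0.1, -0.7, -0.7]
width: 87.8
grasp_force: 0.0
ee [439.4 266.6 239.6] t 2.75 q [0.52 0.26 1.87 0.   1.01 0.24] F [-0.1 -0.7 -0.7] w 87.8 g 0.0 tooly [ 0.96  0.28 -0.  ]
shift [-0.284  0.117 -0.01 ] turn [-0.001 -0.001  0.778] or [ 0.   -0.   -5.22]
```

```bash
python3 -m jog '-0.14 0.06 0 0 0 0.25 -1; -0.284 0.117 0 0 0 0.5 -1; -0.284 0.117 0 0 0 0.778 -1; -0.284 0.117 0 0 0 0.778 -1; -0.284 0.117 0.1 0 0 0.778 -1; -0.284 0.117 0.2 0 0 0.778 -1'
python3 - <<'E'
from h import *
go(P(PSU,PY,[-61,0,161.5]),PY)
for c in("top","side"):
    save(c,c+"3.png")
    for d in pinpoint("flap_handle",c)[:2]: print(c,d["confidence"],w(c,d["xyz"]))
E
```

```text
t: 3.35
ee_pos: [477.8, 219.1, 199.8]
orientation: [2.35, 2.084, 0.003]
ft_force: [-0.7, -0.2, -0.2]
width: 87.9
grasp_force: 0.0
ee [477.8 219.1 199.8] t 3.35 q [0.41 0.33 1.88 0.   0.93 0.53] F [-0.7 -0.2 -0.2] w 87.9 g 0.0 tooly [ 0.99 -0.12  0.  ]
shift [-0.003 -0.     0.191] turn [ 0.002 -0.002  0.01 ] or [ 0.    0.   -5.99]
top 0.84 [478.49816949 213.90995344 159.27893289]
side 0.77 [482.03900941 219.2227939  162.99057942]
```

```bash
python3 -m jog '0 0.003 0.1 0 0 0 -1; 0 0.003 0.19 0 0 0 -1; 0 0.003 0.19 0 0 0 1; 0 0.003 0.19 0 0 0 1; 0 0.003 0.19 0 0 0 1; 0 0.003 0.19 0 0 0 1; 0 0.003 0.19 0 0 0 1; 0 0.003 0.19 0 0 0 1'
python3 -c "
from h import *
print(get_obs()['ft_force'],get_obs()['width'],get_obs()['grasp_force'],get_obs()['ee_pos'])
import numpy as np
for t in np.arange(0,2.0,.15): print(round(t,2),((-77*np.cos(t)+41*np.sin(t)+77)/200).round(3),((77*np.sin(t)+41*np.cos(t)-41)/200).round(3))"
```

```text
t: 4.35
ee_pos: [479.2, 217.1, 162.1]
orientation: [2.358, 2.075, 0.001]
ft_force: [0.2, -0.2, -0.4]
width: 43.5
grasp_force: 0.0
[ 0.21383486 -0.19637447 -0.42594778] 43.47290306285083 0.0 [479.20672236 217.09170044 162.1173902 ]
0.0 0.0 0.0
0.15 0.035 0.055
0.3 0.078 0.105
0.45 0.127 0.147
0.6 0.183 0.182
0.75 0.243 0.207
0.9 0.306 0.224
1.05 0.371 0.231
1.2 0.437 0.228
1.35 0.501 0.216
1.5 0.562 0.194
1.65 0.62 0.163
1.8 0.672 0.123
1.95 0.718 0.077
```

```bash
python3 -m jog '0 0 0 0 0 0 1; 0 0 0 0 0 0 1; 0 0 0 0 0 0 1; 0 0 0 0 0 0 1; 0 0 0 0 0 0 1; 0 0 0 0 0 0 1; 0 0 0 0 0 0 1; 0 0 0 0 0 0 1'; python3 -c "
from h import *
go(P(PSU,PY,[-61,0,161.5]),PY)"
```

```text
t: 5.15
ee_pos: [479.5, 217.0, 161.7]
orientation: [2.358, 2.075, 0.001]
ft_force: [5.0, -1.5, -3.4]
width: 10.2
grasp_force: 30.0
ee [479.5 217.  161.7] t 5.15 q [ 0.4   0.39  1.9  -0.    0.85  0.53] F [ 5.  -1.5 -3.4] w 10.2 g 30.0 tooly [ 0.99 -0.13  0.  ]
shift [ 0.007 -0.01   0.001] turn [ 0.002 -0.    -0.005] or [-0. -0.  6.]
```

```bash
python3 -m jog '0 0.035 -0.055 0 0 0 1; 0 0.078 -0.105 0 0 0 1; 0 0.127 -0.147 0 0 0 1; 0 0.183 -0.182 0 0 0 1; 0 0.243 -0.207 0 0 0 1; 0 0.306 -0.224 0 0 0 1; 0 0.371 -0.231 0 0 0 1; 0 0.437 -0.228 0 0 0 1'
```

```text
t: 5.95
ee_pos: [565.5, 205.6, 208.4]
orientation: [-2.358, -2.075, 0.002]
ft_force: [-3.4, -1.9, -1.6]
width: 10.5
grasp_force: 30.0
```

```bash
python3 -m jog '0 0.064 0.012 0 0 0 1; 0 0.125 0.034 0 0 0 1; 0 0.183 0.065 0 0 0 1; 0 0.235 0.105 0 0 0 1; 0 0.255 0.125 0 0 0 1; 0 0.255 0.125 0 0 0 1'
python3 - <<'E'
from h import *
print(get_obs()["ft_force"],get_obs()["ee_pos"])
b=save("side","s4.png"); cv2.imwrite("pics/s4c.png",cv2.resize(b[80:260,180:400],None,fx=3,fy=3,interpolation=2)[:,:,::-1])
E
```

```text
t: 6.55
ee_pos: [617.1, 199.0, 181.3]
orientation: [2.358, 2.075, -0.0]
ft_force: [0.3, -2.6, 1.3]
width: 10.1
grasp_force: 30.0
[ 0.29966331 -2.59268006  1.28678086] [617.09515615 199.01719699 181.3103253 ]
```

View pics/s4c.png

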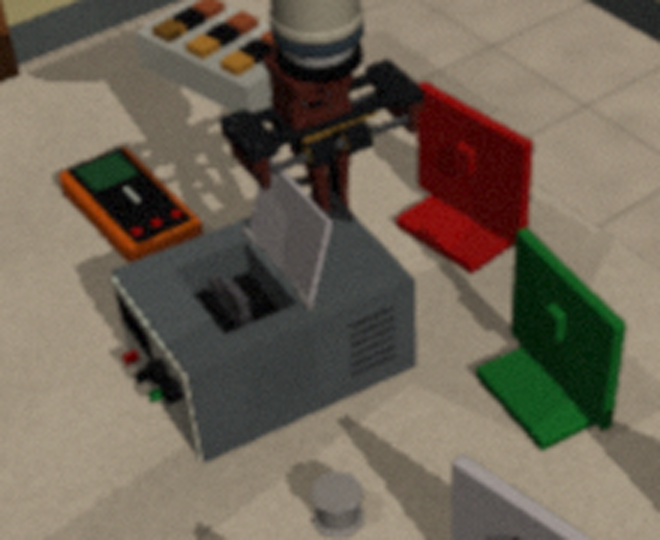

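The flap stands open past vertical with the fingers behind it, and the filter tab shows in the well at crop (235,295). I'll release with a small opening and lift straight up.

```bash
python3 -m jog '0 0.005 0 0 0 0 0.5; 0 0.005 0 0 0 0 0.5; 0 0.005 0 0 0 0 0.5; 0 0.005 -0.08 0 0 0 0.5; 0 0.005 -0.2 0 0 0 0.5; 0 0.005 -0.4 0 0 0 0.5; 0 0.005 -0.6 0 0 0 0.5; 0 0.005 -0.6 0 0 0 0.5'
python3 - <<'E'
from h import *
go(P(PSU,PY,[-30,0,105])+[0,0,130],PY)
b=save("side","s5.png"); cv2.imwrite("pics/s5c.png",cv2.resize(b[80:260,180:400],None,fx=3,fy=3,interpolation=2)[:,:,::-1])
for c in("top","side"):
    if c=="top": save(c,"t5.png")
    for t in("filter_grip","flap_handle"):
        for d in pinpoint(t,c)[:2]: print(c,t,d["confidence"],w(c,d["xyz"]))
E
```

```text
t: 7.4
ee_pos: [620.1, 200.5, 310.3]
orientation: [2.355, 2.072, 0.017]
ft_force: [1.0, -0.3, 0.0]
width: 21.6
grasp_force: 0.0
ee [620.1 200.5 310.3] t 7.4 q [0.29 0.39 1.51 0.   1.23 0.42] F [ 1.  -0.3  0. ] w 21.6 g 0.0 tooly [ 0.99 -0.13  0.01]
shift [-0.002 -0.567  0.371] turn [ 0.021 -0.01  -0.005] or [-0.02 -0.03  6.  ]
side filter_grip 0.66 [512.77419939 214.0651817  107.99024185]
side flap_handle 0.61 [636.52267938 198.17926196 154.17607576]
side flap_handle 0.52 [ 4.65950631e+02  4.99036203e+00 -3.41901143e-01]
```

View pics/s5c.png

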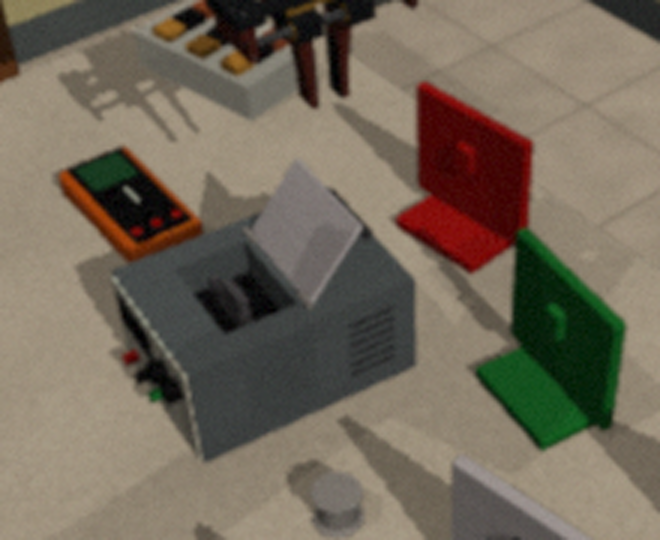

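The flap rests open on its stop. Next I'll move above the filter with the jaws at about 32 mm.

```bash
python3 -m jog '0 -0.2 0 0 0 0 0.27; 0 -0.4 0.05 0 0 0 0.27; 0 -0.567 0.2 0 0 0 0.27; 0 -0.567 0.371 0 0 0 0.27; 0 -0.567 0.371 0 0 0 0.27; 0 -0.567 0.371 0 0 0 0.27'
python3 - <<'E'
from h import *
save("top","t6.png");save("side","s6.png")
for c in("top","side"):
    for d in pinpoint("filter_grip",c)[:2]+pinpoint("filter",c)[:2]: print(c,d["confidence"],w(c,d["xyz"]))
print(P(PSU,PY,[-30,0,107]))
go(P(PSU,PY,[-30,0,105]),PY)
E
```

```text
t: 8.3
ee_pos: [504.8, 213.7, 227.8]
orientation: [-2.358, -2.075, 0.003]
ft_force: [0.0, 0.4, 0.9]
width: 31.8
grasp_force: 0.0
top 0.17 [537.60355187 209.54980361   1.37328743]
top 0.48 [507.36571044 212.84147837  14.32272074]
top 0.41 [555.36774011 207.91167117 120.50691047]
side 0.46 [508.77861974 214.15149735 109.72168427]
[508.53406998 214.740242   107.        ]
ee [505.7 213.8 229.1] t 8.6 q [ 0.38  0.32  1.81 -0.    1.01  0.51] F [-0.3 -0.  -0.7] w 32.4 g 0.0 tooly [ 0.99 -0.13  0.  ]
shift [0.006 0.013 0.62 ] turn [ 0.003 -0.002 -0.006] or [-0.   -0.    5.99]
```

```bash
python3 -m jog '0 0.018 0.2 0 0 0 0.27; 0 0.018 0.35 0 0 0 0.27; 0 0.018 0.45 0 0 0 0.27; 0 0.018 0.52 0 0 0 0.27; 0 0.018 0.57 0 0 0 0.27; 0 0.018 0.6 0 0 0 0.27; 0 0.018 0.62 0 0 0 0.27; 0 0.018 0.62 0 0 0 0.27'
python3 -m jog '0 0 0 0 0 0 1; 0 0 0 0 0 0 1; 0 0 0 0 0 0 1; 0 0 0 0 0 0 1; 0 0 0 0 0 0 1; 0 0 0 0 0 0 1; 0 0 0 0 0 0 1'
```

```text
t: 9.4
ee_pos: [508.5, 213.4, 104.2]
orientation: [2.358, 2.075, 0.0]
ft_force: [0.3, -0.4, 0.1]
width: 32.1
grasp_force: 0.0
t: 10.1
ee_pos: [508.5, 213.3, 104.4]
orientation: [2.358, 2.075, 0.001]
ft_force: [-0.4, 1.0, 4.8]
width: 10.1
grasp_force: 30.0
```

```bash
python3 -m jog '0 0 -0.06 0 0 0 1; 0 0 -0.14 0 0 0 1; 0 0 -0.24 0 0 0 1; 0 0 -0.36 0 0 0 1; 0 0 -0.5 0 0 0 1; 0 0 -0.65 0 0 0 1; 0 0 -0.8 0 0 0 1; 0 0 -0.8 0 0 0 1'
python3 -m jog '0 0 -0.1 0 0 0 1; 0 0 -0.2 0 0 0 1; 0 0 -0.2 0 0 0 1'
python3 - <<'E'
from h import *
T=P(PAN,PAY,[60,0,137]);print(T)
go(T+[0,0,170],PAY)
b=save("side","s7.png"); cv2.imwrite("pics/s7c.png",cv2.resize(b[40:260,180:420],None,fx=2.5,fy=2.5,interpolation=2)[:,:,::-1])
E
```

```text
t: 10.9
ee_pos: [510.2, 214.0, 268.5]
orientation: [2.357, 2.074, 0.011]
ft_force: [0.8, 0.3, -1.1]
width: 10.0
grasp_force: 30.0
t: 11.2
ee_pos: [509.0, 213.6, 305.6]
orientation: [2.358, 2.075, 0.004]
ft_force: [-0.4, -0.1, -1.4]
width: 9.8
grasp_force: 30.0
[ 591.92626468 -176.23371205  137.        ]
ee [509.  213.6 305.6] t 11.2 q [0.38 0.24 1.73 0.   1.17 0.5 ] F [-0.4 -0.1 -1.4] w 9.8 g 30.0 tooly [ 0.99 -0.13  0.  ]
shift [-1.881  0.659 -0.008] turn [ 0.005 -0.002 -0.53 ] or [-0.   -0.01  5.47]
```

View pics/s7c.png

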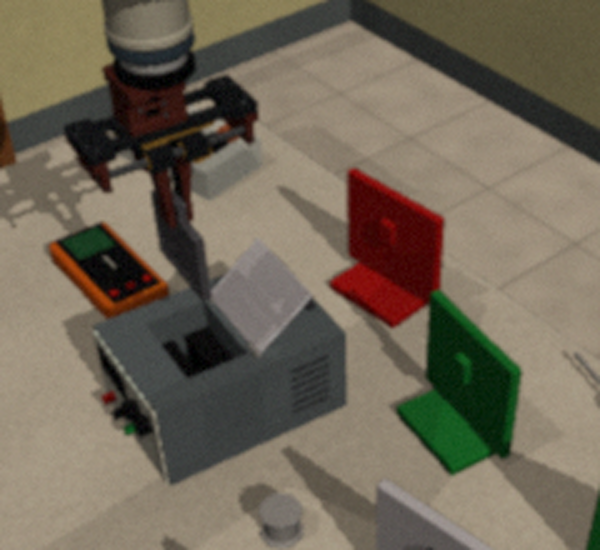

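The filter is out and the flap is still open. I'm carrying it to above a point in front of the panel.

```bash
python3 -m jog '-0.06 0.03 0 0 0 -0.04 1; -0.16 0.09 0 0 0 -0.1 1; -0.3 0.17 0 0 0 -0.15 1; -0.45 0.25 0 0 0 -0.2 1; -0.6 0.33 0 0 0 -0.27 1; -0.75 0.4 0 0 0 -0.33 1; -0.9 0.45 0 0 0 -0.4 1; -1 0.5 0 0 0 -0.45 1'
python3 -c "
from h import *
go(P(PAN,PAY,[60,0,137])+[0,0,170],PAY)"
```

```text
t: 12.05
ee_pos: [581.2, 0.2, 301.7]
orientation: [-2.096, -2.337, 0.004]
ft_force: [1.3, -0.4, -1.0]
width: 9.9
grasp_force: 30.0
ee [5.812e+02 2.000e-01 3.017e+02] t 12.05 q [-0.02  0.29  1.67 -0.    1.18 -0.13] F [ 1.3 -0.4 -1. ] w 9.9 g 30.0 tooly [ 0.99  0.11 -0.  ]
shift [-0.883 -0.042 -0.027] turn [-0.007 -0.    -0.08 ] or [-0.    0.01  5.92]
```

```bash
python3 -m jog '-0.13 0 -0.01 0 0 -0.02 1; -0.28 -0.01 -0.02 0 0 -0.04 1; -0.43 -0.02 -0.02 0 0 -0.06 1; -0.58 -0.03 -0.02 0 0 -0.08 1; -0.72 -0.04 -0.02 0 0 -0.08 1; -0.83 -0.04 -0.02 0 0 -0.08 1; -0.87 -0.04 -0.02 0 0 -0.08 1; -0.87 -0.04 -0.02 0 0 -0.08 1'
cat > fit2.py <<'E'
from h import *
np.set_printoptions(precision=3,suppress=True)
go(P(PAN,PAY,[60,0,137]),PAY)
o=get_obs()
for c in("top","side"):
    save(c,c+f"{o['t']:.2f}.png")
    for t in("filter_mid","filter","filter_grip","panel_face"):
        for d in pinpoint(t,c)[:2]: print(c,t,round(d["confidence"],2),w(c,d["xyz"]))
E
python3 fit2.py
```

```text
t: 12.85
ee_pos: [592.3, -172.1, 306.4]
orientation: [-2.049, -2.378, 0.001]
ft_force: [-0.3, 0.8, -1.4]
width: 10.1
grasp_force: 30.0
ee [ 592.3 -172.1  306.4] t 12.85 q [-0.3   0.35  1.58  0.    1.21 -0.45] F [-0.3  0.8 -1.4] w 10.1 g 30.0 tooly [ 0.99  0.15 -0.  ]
shift [-0.021 -0.003  0.847] turn [-0.004 -0.002 -0.003] or [-0.    0.01  6.  ]
top panel_face 0.77 [740.356 -10.454  85.631]
side filter_mid 0.83 [ 590.857 -169.094  254.169]
side filter 0.86 [ 593.655 -169.406  215.535]
side filter 0.32 [ 591.307 -167.471  311.778]
side filter_grip 0.86 [ 591.23  -168.658  309.747]
side filter_grip 0.72 [ 594.241 -169.184  214.536]
side panel_face 0.9 [ 535.368 -188.226   87.568]
side panel_face 0.77 [847.275 246.56   83.566]
```

```bash
python3 -m jog '-0.03 0 0.08 0 0 0 1; -0.03 0 0.2 0 0 0 1; -0.03 0 0.34 0 0 0 1; -0.03 0 0.48 0 0 0 1; -0.03 0 0.62 0 0 0 1; -0.03 0 0.74 0 0 0 1; -0.03 0 0.82 0 0 0 1; -0.03 0 0.85 0 0 0 1'
python3 -m jog '0 0 0 0 0 0 1; 0 0 0 0 0 0 1; 0 0 0 0 0 0 1'
python3 fit2.py
python3 - <<'E'
from h import *
a=save("top","t8.png");b=save("side","s8.png")
C=np.vstack([cv2.resize(a[160:270,300:460],(436,300),interpolation=2),cv2.resize(b[190:320,290:480],(436,300),interpolation=2)])
cv2.imwrite("pics/c8.png",C[:,:,::-1])
E
```

```text
t: 14.15
ee_pos: [592.6, -177.5, 135.6]
orientation: [-2.047, -2.379, 0.002]
ft_force: [0.2, -0.5, -1.1]
width: 10.1
grasp_force: 30.0
t: 14.45
ee_pos: [594.7, -177.9, 139.4]
orientation: [2.047, 2.38, 0.001]
ft_force: [-0.9, 0.2, -1.3]
width: 9.9
grasp_force: 30.0
ee [ 594.7 -177.9  139.4] t 14.45 q [-0.31  0.54  1.71  0.    0.89 -0.46] F [-0.9  0.2 -1.3] w 9.9 g 30.0 tooly [0.99 0.15 0.  ]
shift [ 0.01  -0.012  0.012] turn [ 0.004  0.002 -0.   ] or [ 0.   -0.01  6.  ]
top filter_mid 0.52 [469.362   0.747   5.111]
top panel_face 0.96 [741.157  -9.983  83.03 ]
top panel_face 0.95 [ 727.944 -313.999   86.237]
side filter_mid 0.95 [ 593.337 -177.318   84.332]
side filter 0.64 [ 595.581 -178.434   46.706]
side filter_grip 0.8 [ 593.653 -175.532  144.061]
side panel_face 0.95 [738.944  -7.851  81.033]
side panel_face 0.94 [ 535.312 -187.224   84.794]
```

View pics/c8.png

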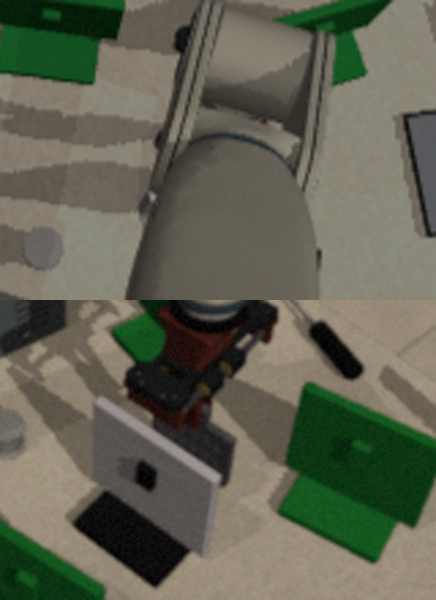

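The side crop shows the filter upright and parallel behind the panel plate, at crop (205,450). Measured in that camera it is about 59 mm in front of the face and 1 mm off centre, at z 84. The arm is still and nothing is touching, so I'm handing in.

```bash
python3 -c "
from workcell import *
print(close_job())"
```

```text
the job is handed in; nothing more can be done
None
```

I handed the job in with the arm still holding the filter upright and square to the metal panel, about 6 cm in front of its bright face and centred to about 1 mm by the side camera. The flap was on its open stop when last seen, and nothing else was touched as far as the pictures and forces show.

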